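# Put the impact sockets back on the socket rail in order of size

### The job

Put the four loose black impact sockets back on the socket rail, each standing upright in its own blue cup, in order of size: the smallest next to the rail's red hanging tab, the largest at the other end. Set each one down in its cup rather than dropping it, and do not let any of them topple over.

Things in the scene. Friction and masses are not known exactly. Their poses are not given: they have to be found in the camera images.
- socket_13: The smallest (thinnest) of four black steel deep impact sockets (13 mm hexagon), 80 mm tall, standing upright on the bench at the start with its round drive end down and its hexagon mouth up. Upper part (from 36 mm above its foot to the top) a plain cylinder 21 mm across, to be gripped there; foot (lower 28 mm) 26 mm across; about 140 g. Round, so any grasp direction will do. Origin: centre of its underside; z up its axis.
- socket_21: The second smallest of four black steel deep impact sockets (21 mm hexagon), 80 mm tall, standing upright on the bench at the start with its round drive end down and its hexagon mouth up. Upper part (from 36 mm above its foot to the top) a plain cylinder 30 mm across, to be gripped there; foot (lower 28 mm) 30 mm across; about 220 g. Round, so any grasp direction will do. Origin: centre of its underside; z up its axis.
- socket_27: The second largest of four black steel deep impact sockets (27 mm hexagon), 80 mm tall, standing upright on the bench at the start with its round drive end down and its hexagon mouth up. Upper part (from 36 mm above its foot to the top) a plain cylinder 39 mm across, to be gripped there; foot (lower 28 mm) 32 mm across; about 310 g. Round, so any grasp direction will do. Origin: centre of its underside; z up its axis.
- socket_34: The largest (widest) of four black steel deep impact sockets (34 mm hexagon), 80 mm tall, standing upright on the bench at the start with its round drive end down and its hexagon mouth up. Upper part (from 36 mm above its foot to the top) a plain cylinder 50 mm across, to be gripped there; foot (lower 28 mm) 38 mm across; about 480 g. Round, so any grasp direction will do. Origin: centre of its underside; z up its axis.
- cup_1: Shallow round blue cup with a pale grey floor on the socket rail, the outermost at the left end (+y side, seen from the robot). The cups are clipped on at somewhat uneven spacings (68 to 88 mm apart). Inner diameter 52 mm, outer 58 mm, a lip 4 mm high around a flat floor that lies 12 mm above the bench; does not move. Origin: centre of its inner floor; its y axis runs along the rail (towards cup_1), its x axis across it.
- cup_2: Shallow round blue cup with a pale grey floor on the socket rail, second from the left end (+y side). The cups are clipped on at somewhat uneven spacings (68 to 88 mm apart). Inner diameter 52 mm, outer 58 mm, a lip 4 mm high around a flat floor that lies 12 mm above the bench; does not move. Origin: centre of its inner floor; its y axis runs along the rail (towards cup_1), its x axis across it.
- cup_3: Shallow round blue cup with a pale grey floor on the socket rail, third from the left end (+y side). The cups are clipped on at somewhat uneven spacings (68 to 88 mm apart). Inner diameter 52 mm, outer 58 mm, a lip 4 mm high around a flat floor that lies 12 mm above the bench; does not move. Origin: centre of its inner floor; its y axis runs along the rail (towards cup_1), its x axis across it.
- cup_4: Shallow round blue cup with a pale grey floor on the socket rail, the outermost at the right end (-y side, seen from the robot). The cups are clipped on at somewhat uneven spacings (68 to 88 mm apart). Inner diameter 52 mm, outer 58 mm, a lip 4 mm high around a flat floor that lies 12 mm above the bench; does not move. Origin: centre of its inner floor; its y axis runs along the rail (towards cup_1), its x axis across it.
- hang_tab: Red plastic hanging tab with a 20 mm hole in its middle, 64 mm across the rail, 36 mm along it, 10 mm high, fixed to one end of the low aluminium socket rail (64 mm wide, 312 mm long between its end pieces); it may be at either end, beside cup_1 or beside cup_4, its middle 49 to 65 mm from that cup's. Origin: centre of its underside.
- end_stop: Black plastic end stop at the other end of the rail, of the same size as the tab and without a hole. Origin: centre of its underside.
Mind the look-alikes: they are no part of the job. What is shaped like the socket_34 but green is not meant.

How it is judged:
By the outcome, as a careful person would: the job done as asked, in the order asked, and still so for the second after the job is handed in, with the robot touching nothing.
It also fails if it takes over 99 s, if anything falls off the work surface, if the arm or the gripper's body presses on something with over 40 N, if the wrist force passes 120 N, or if a joint passes its speed limit or range.

### The arm

A 6-joint arm with a two-finger parallel gripper is mounted at the origin on the work surface. World frame = base frame: x ahead of the robot, y to its left, z up, the work surface at z = 0. Lengths are in mm, angles in rad, forces in N, time in s.
With the tool pointing down it reaches from about 400 to 925 mm from the base axis. Payload 12.5 kg.
Tool frame: the origin (TCP) lies at the very end of the fingers, on their centre line; the grasp point (between the pads) lies 19 mm behind it; x points along the fingers, y is the direction in which the jaws open and shut, and the axes are right-handed (so a half turn about x gives the same grasp; the last joint's range is limited). The gripper opens to 95 mm and grips with 3 to 60 N. Pads are 20 mm wide; open, the fingers measure 119 mm over their backs; the gripper's body (75 mm by 180 mm) begins 59 mm behind the grasp point.
Start: joints at [-1.357, 0.491, 1.559, -0, 1.092, -0.106], TCP at [196.509, -593.322, 214.661] pointing down, gripper open.
Joint ranges: [-3.1, 3.1], [-0.84, 2.19], [0.05, 2.79], [-1.13, 4.28], [0.06, 2.93], [-2.69, 2.69]. Speed limits (rad/s): [2.22, 2.22, 2.79, 3.14, 3.14, 3.14].

### API

Orientations are given as [roll, pitch, yaw] about the fixed x, y, z axes, in that order (R = Rz(yaw) Ry(pitch) Rx(roll)).
In Python, from cell import env, optics, job gives the robot as it stands.
- The arm moves only by the shell command python3 -m handwheel 'ROWS' [OPENING]. ROWS is JSON, a list of rows, each an object with "travel": the shift along the world's x, y, z in mm, a list of three; "roll": the turn about the world's z in degrees. In form: [{"travel": [dx, dy, dz], "roll": roll}, ...]. A call has 1 to 8 rows; each row is the pose to reach, as a shift and turn from the pose commanded when the call began; what a row does not reach only later rows make up. A row lasts 1/10 s, in which the tool goes at most 50 mm and 8.59 degrees, less where a joint would pass 70% of its speed; a pose out of reach is approached as far as the arm can. A call with a gripper value outside its range is refused whole. OPENING is the closure, from -1 (fully open) to 1 (shut), set as the call begins (- or left out, the last holds). The fingers move at their own pace and stop on an object; the grip force is fixed at half the most. Time passes only in rows, so rows that repeat a pose let the fingers close. It gives the time, the measured TCP pose, the force and the opening at its end, in the units of the state.
- env.state(): the state, without advancing time (a new reading comes with each control period).
- optics.read_camera(name): name is "scene" or "top" or "wrist"; returns the picture (384x512x3 uint8, red, green, blue); there is no depth.
- optics.camera_params(name): a dict with "fx", "fy", "cx", "cy" (pixels), "world_from_camera" (4x4, takes a point from camera to world coordinates). Camera axes: x right, y up, looking along -z (the intrinsics and any distortion apply to the point x, -y, -z); pixel columns grow to the right and rows downward; lengths in mm; the calibration is good to about 2 mm. A picture is of the moment at which its call begins: read the wrist's pose just before it. camera_params takes no time and is no camera call; for the wrist camera it gives the pose at the moment of the call.
- job.job_done(): hands the job in, once; it reports no verdict.
The state is a dict: "t": time; "joints": joint angles; "qvel": joint speeds; "tau": joint torques, N m; "eef_pos": TCP position; "tcp_rot": TCP orientation; "ft_force": force on the tool from outside, world axes, zero at the start; "moment": the same for the moment, N m; "opening": opening from 0.0 (shut) to 1.0 (fully open).
Only numpy, scipy, OpenCV 4.12 (cv2) and the standard library are available. Lean on these libraries where they do the work, as an engineer would, in place of code of your own. Each camera call takes 0.05 s, during which the arm holds its last target.

## Working session

There is one attempt and no reset: what is moved stays moved. The work goes in short steps, Python scripts to look and compute and a shell command to move; the robot and the scene stay as the last step left them, time stands still between calls to the robot, and variables do not carry over. Pictures are saved under pics/ and viewed, and the job is handed in when it is done.

```bash
ls; mkdir -p pics; python3 - <<'E'
from cell import env, optics, job
import cv2
print(env.state())
for n in ["scene","top","wrist"]:
    p=optics.camera_params(n); print(n,p)
    im=optics.read_camera(n); cv2.imwrite(f"pics/{n}0.png",im[:,:,::-1])
E
```

```text
pics
{'t': 0.0, 'joints': array([-1.35662602e+00,  4.91542651e-01,  1.55946587e+00, -2.58156114e-05,
        1.09171334e+00, -1.05611395e-01]), 'qvel': array([-0.00114135,  0.00147705, -0.00010296,  0.00030744,  0.00158754,
       -0.00147919]), 'tau': array([ 2.28442397e-03, -6.12625051e+01, -2.58178639e+01,  6.93399156e-02,
        4.82590939e-02, -9.19180047e-05]), 'eef_pos': array([ 196.42857498, -593.05980131,  214.0666047 ]), 'tcp_rot': array([-1.65613447,  1.56966689,  1.8052518 ]), 'ft_force': array([ 1.08748745, -0.27133659, -0.41909422]), 'moment': array([ 0.01485133,  0.00564719, -0.01221045]), 'opening': 0.9999250990913033}
scene {'fx': 347.6349704676915, 'fy': 347.6349704676915, 'cx': 253.09759554231596, 'cy': 191.38601374670634, 'world_from_camera': array([[ 6.50593516e-01, -5.44371261e-01,  5.29516768e-01,
         9.11439663e+02],
       [ 7.59415091e-01,  4.62588256e-01, -4.57494071e-01,
        -3.57312283e+02],
       [ 4.09838624e-03,  6.99765701e-01,  7.14360670e-01,
         5.82929094e+02],
       [ 0.00000000e+00,  0.00000000e+00,  0.00000000e+00,
         1.0
[... 259 characters left out ...]
78185282e-03,  2.50064636e-02,
         1.62499462e+01],
       [ 2.58217466e-02,  1.81278870e-01,  9.83092676e-01,
         6.91599950e+02],
       [ 0.00000000e+00,  0.00000000e+00,  0.00000000e+00,
         1.00000000e+00]])}
wrist {'fx': 342.54337968380213, 'fy': 342.54337968380213, 'cx': 257.8081105884364, 'cy': 194.6729217387935, 'world_from_camera': array([[ 3.13896977e-01,  9.10184208e-01,  2.70246917e-01,
         2.72877176e+02],
       [-9.49456079e-01,  3.01319688e-01,  8.79749958e-02,
        -5.66638880e+02],
       [-1.35726481e-03, -2.84202664e-01,  9.58763268e-01,
         3.84172218e+02],
       [ 0.00000000e+00,  0.00000000e+00,  0.00000000e+00,
         1.00000000e+00]])}
```

View pics/scene0.png

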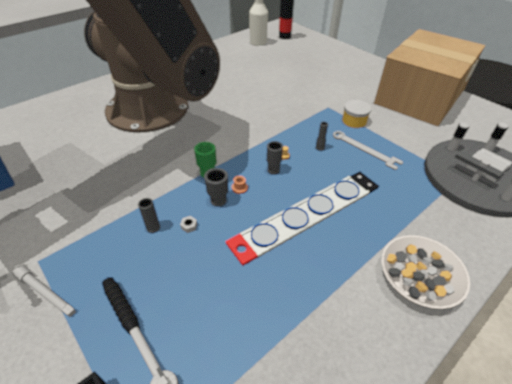

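View pics/top0.png

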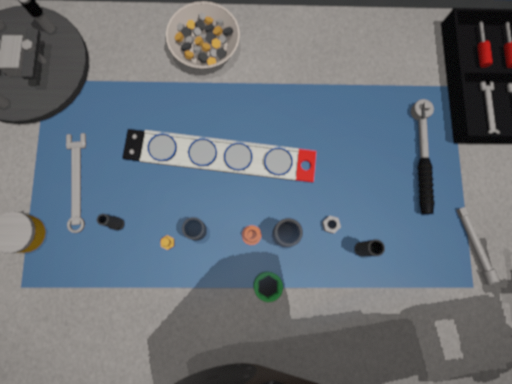

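View pics/wrist0.png

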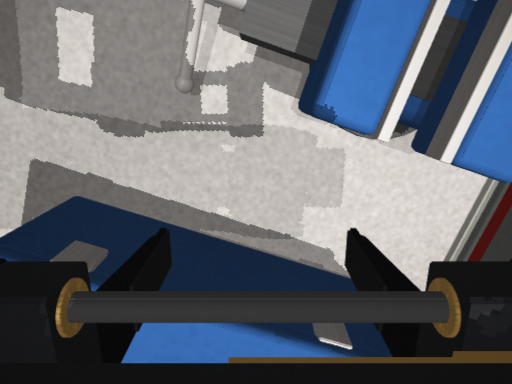

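```bash
cat > h.py <<'E'
import numpy as np, cv2
from cell import env, optics
def ray(P,u,v):
    d=np.array([(u-P['cx'])/P['fx'],-(v-P['cy'])/P['fy'],-1.]); T=P['world_from_camera']
    return T[:3,3],T[:3,:3]@d
def at_z(P,u,v,z):
    o,d=ray(P,u,v); return o+d*(z-o[2])/d[2]
def proj(P,X):
    T=P['world_from_camera']; c=T[:3,:3].T@(np.asarray(X,float)-T[:3,3])
    return np.array([P['cx']+P['fx']*c[0]/-c[2],P['cy']+P['fy']*c[1]/c[2]])
def tri(*obs):
    A=np.zeros((3,3));b=np.zeros(3)
    L=[]
    for P,u,v in obs:
        o,d=ray(P,u,v);d=d/np.linalg.norm(d);M=np.eye(3)-np.outer(d,d);A+=M;b+=M@o;L.append((o,M))
    X=np.linalg.solve(A,b); return X,[np.linalg.norm(M@(X-o)) for o,M in L]
def crop(f,out,x0,y0,x1,y1,s):
    im=cv2.imread(f)[y0:y1,x0:x1]; im=cv2.resize(im,None,fx=s,fy=s,interpolation=cv2.INTER_CUBIC)
    st=10
    for x in range((x0+st-1)//st*st,x1,st):
        cv2.line(im,((x-x0)*s,0),((x-x0)*s,6),(0,255,255),1)
        if x%20==0: cv2.putText(im,str(x),((x-x0)*s,16),0,.4,(0,255,255),1)
    for y in range((y0+st-1)//st*st,y1,st):
        cv2.line(im,(0,(y-y0)*s),(6,(y-y0)*s),(0,255,255),1)
        if y%20==0: cv2.putText(im,str(y),(6,(y-y0)*s),0,.4,(0,255,255),1)
    cv2.imwrite(out,im)
E
python3 -c "
from h import *
crop('pics/top0.png','pics/c1.png',90,190,210,260,6)
crop('pics/top0.png','pics/c2.png',240,200,390,310,5)
crop('pics/top0.png','pics/c3.png',115,120,325,190,3)
crop('pics/scene0.png','pics/c4.png',130,110,340,240,3)
crop('pics/scene0.png','pics/c5.png',220,165,390,270,4)
"
```

```text
(no output)
```

View pics/c1.png

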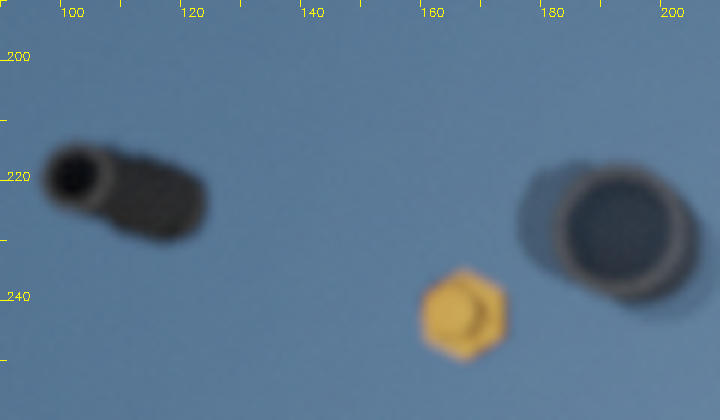

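View pics/c2.png

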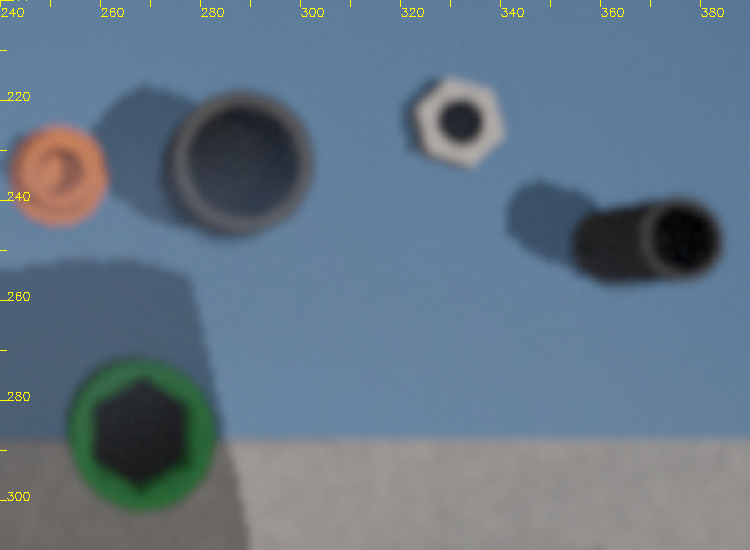

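View pics/c3.png

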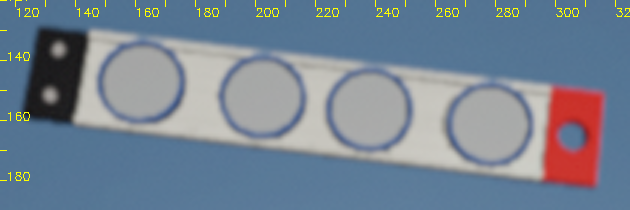

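View pics/c4.png

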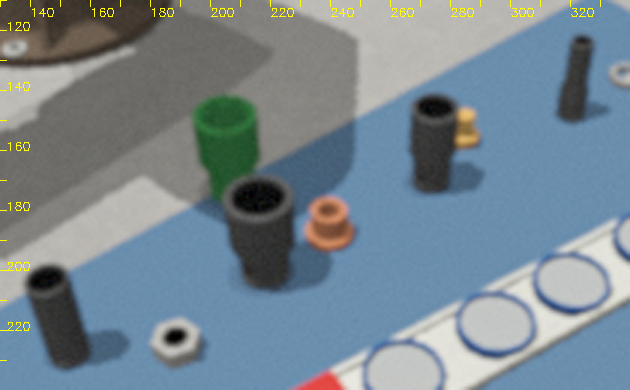

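View pics/c5.png

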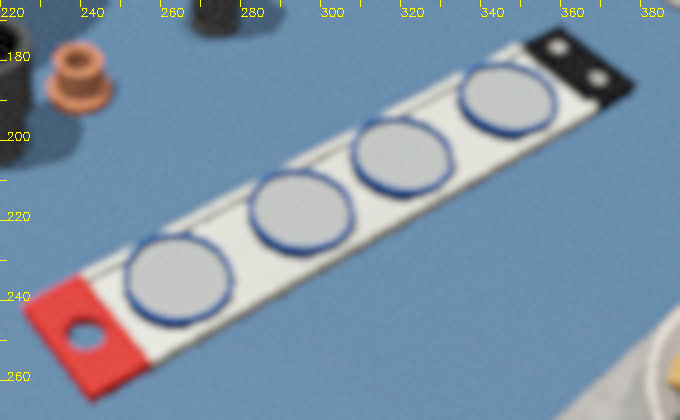

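```bash
python3 - <<'E'
from h import *
T=optics.camera_params('top');S=optics.camera_params('scene')
D=dict(s13=((101.7,219.3),(324,124.3),80),s27=((194,228.7),(274.7,146),80),s34=((287.3,232.3),(216,176.7),80),s21=((376,247.5),(145.7,203.3),80),
c1=((162,147),(347,190),16),c2=((202.3,152.3),(320.5,204.3),16),c3=((238.2,156.3),(295.5,218),16),c4=((278,161.3),(264.8,235),16))
for k,(a,b,z) in D.items():
    X,e=tri((T,*a),(S,*b)); print(k,X.round(1),np.round(e,1),at_z(T,*a,z).round(1),at_z(S,*b,z).round(1))
E
```

```text
s13 [469.7 260.9  73.6] [0.3 0.3] [469.1 258.6  80. ] [475.1 252.7  80. ]
s27 [454.9 101.4  76. ] [1.3 1.3] [453.7  99.8  80. ] [459.1  99.   80. ]
s34 [448.6 -62.5  72.9] [0.2 0.2] [448.2 -61.4  80. ] [455.  -66.7  80. ]
s21 [ 423.  -215.9   76. ] [0.7 0.7] [ 422.5 -215.    80. ] [ 427.4 -216.5   80. ]
c1 [623.8 178.9   9.1] [0.4 0.4] [621.2 176.9  16. ] [627.4 172.9  16. ]
c2 [613.7  98.3   8.8] [0.6 0.6] [611.  97.  16.] [617.7  93.1  16. ]
c3 [605.9  26.4   9.7] [0.8 0.8] [603.5  25.7  16. ] [609.7  22.9  16. ]
c4 [596.5 -53.6   8.7] [0.7 0.7] [594.  -53.3  16. ] [600.9 -56.9  16. ]
```

```bash
cat > s.py <<'E'
from h import *
from scipy.spatial.transform import Rotation as R
s=env.state(); M=R.from_euler('xyz',s['tcp_rot']).as_matrix()
print('t',round(s['t'],2),'pos',s['eef_pos'].round(1),'jaw',np.degrees(np.arctan2(M[1,1],M[0,1])).round(1),'f',s['ft_force'].round(1),'op',round(s['opening'],3),'toolx',M[:,0].round(3),'j',s['joints'].round(2))
E
python3 s.py
```

```text
t 0.15 pos [ 196.5 -593.1  214.2] jaw -71.7 f [-0.5  0.1  0.2] op 1.003 toolx [-0.     0.001 -1.   ] j [-1.36  0.49  1.56 -0.    1.09 -0.11]
```

```bash
python3 -m handwheel '[{"travel":[30,45,0],"roll":8},{"travel":[58,90,0],"roll":16},{"travel":[86,135,0],"roll":24},{"travel":[114,180,0],"roll":32},{"travel":[142,225,0],"roll":40},{"travel":[170,270,0],"roll":48},{"travel":[198,310,0],"roll":56},{"travel":[215,340,0],"roll":64}]'
python3 -m handwheel '[{"travel":[10,37,0],"roll":1},{"travel":[10,37,0],"roll":1},{"travel":[10,37,0],"roll":1}]'
python3 - <<'E'
from h import *
import json
p=optics.camera_params('wrist'); np.save('pw1.npy',p,allow_pickle=True)
cv2.imwrite('pics/w1.png',optics.read_camera('wrist')[:,:,::-1])
E
python3 s.py
```

```text
t: 0.95
eef_pos: [411.1, -253.6, 214.7]
tcp_rot: [1.274, 1.57, -0.426]
ft_force: [-0.1, -0.0, -0.2]
opening: 1.001
t: 1.25
eef_pos: [420.5, -217.8, 214.7]
tcp_rot: [0.613, 1.571, -1.073]
ft_force: [-0.9, 0.1, -0.6]
opening: 0.999
t 1.3 pos [ 420.3 -218.6  214.7] jaw -6.7 f [ 0.6 -0.4  0.5] op 0.996 toolx [ 0. -0. -1.] j [-0.62  0.28  1.92 -0.    0.95 -0.5 ]
```

View pics/w1.png

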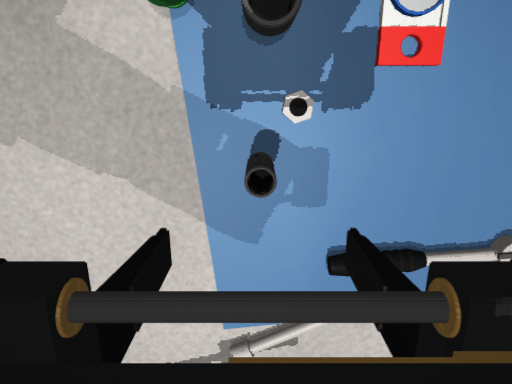

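```bash
python3 - <<'E'
from h import *
p=np.load('pw1.npy',allow_pickle=True).item()
print(p['world_from_camera'].round(3))
print(at_z(p,260.5,182,80), at_z(p,260.5,182,76),at_z(p,410,46,10), proj(p,[420.4,-218.6,80]))
T=optics.camera_params('top');S=optics.camera_params('scene')
a=(305.5,165);b=(241,248.3)
print(tri((T,*a),(S,*b)),at_z(T,*a,10),at_z(S,*b,10))
print(tri((T,376,247.5),(p,260.5,182)),tri((S,145.7,203.3),(p,260.5,182)))
E
```

```text
[[ 9.93000e-01  1.10000e-01  3.30000e-02  4.29848e+02]
 [-1.15000e-01  9.52000e-01  2.82000e-01 -1.36606e+02]
 [-0.00000e+00 -2.84000e-01  9.59000e-01  3.84745e+02]
 [ 0.00000e+00  0.00000e+00  0.00000e+00  1.00000e+00]]
[ 423.21469429 -214.48101751   80.        ] [ 423.12762575 -215.50319077   76.        ] [ 587.81656689 -108.81819156   10.        ] [257.96917648 186.64469041]
(array([ 589.48581433, -109.97007111,    6.24055909]), [np.float64(0.21786237420652407), np.float64(0.21786237420661794)]) [ 588.56779509 -109.10351154   10.        ] [ 591.45879722 -111.7586518    10.        ]
(array([ 422.86863398, -214.40227075,   81.07863961]), [np.float64(0.4148859241707911), np.float64(0.41488592417071474)]) (array([ 423.1878489 , -215.44752965,   75.73854935]), [np.float64(0.1354218535752095), np.float64(0.13542185357524733)])
```

```bash
python3 -m handwheel '[{"travel":[2,3,-40],"roll":0},{"travel":[2,3,-80],"roll":0},{"travel":[2,3,-120],"roll":0},{"travel":[2,3,-150],"roll":0},{"travel":[2,3,-172],"roll":0},{"travel":[2,3,-172],"roll":0},{"travel":[2,3,-172],"roll":0}]'
python3 s.py
python3 -m handwheel '[{"travel":[0,0,0],"roll":0},{"travel":[0,0,0],"roll":0},{"travel":[0,0,0],"roll":0},{"travel":[0,0,0],"roll":0},{"travel":[0,0,0],"roll":0},{"travel":[0,0,0],"roll":0},{"travel":[0,0,0],"roll":0},{"travel":[0,0,0],"roll":0}]' 1
python3 s.py
```

```text
t: 2.0
eef_pos: [422.1, -216.3, 42.8]
tcp_rot: [-2.08, 1.57, 2.515]
ft_force: [-0.6, 0.2, 0.6]
opening: 1.001
t 2.0 pos [ 422.1 -216.3   42.8] jaw -6.8 f [-0.6  0.2  0.6] op 1.001 toolx [-0.  0. -1.] j [-0.61  0.55  2.08  0.    0.5  -0.49]
t: 2.8
eef_pos: [422.3, -215.3, 42.6]
tcp_rot: [2.386, 1.571, 0.699]
ft_force: [1.8, -0.3, -0.3]
opening: 0.382
t 2.8 pos [ 422.3 -215.3   42.6] jaw -6.7 f [ 1.8 -0.3 -0.3] op 0.382 toolx [ 0.  0. -1.] j [-0.61  0.55  2.08  0.    0.5  -0.49]
```

```bash
python3 -m handwheel '[{"travel":[0,0,0],"roll":0},{"travel":[0,0,0],"roll":0},{"travel":[0,0,0],"roll":0},{"travel":[0,0,0],"roll":0}]' 1
python3 -m handwheel '[{"travel":[0,0,20],"roll":0},{"travel":[0,0,50],"roll":0},{"travel":[0,0,80],"roll":0},{"travel":[0,0,80],"roll":0}]' 1
python3 - <<'E'
from h import *
p=optics.camera_params('wrist'); np.save('pw2.npy',p,allow_pickle=True)
cv2.imwrite('pics/w2.png',optics.read_camera('wrist')[:,:,::-1])
E
python3 s.py
```

```text
t: 3.2
eef_pos: [422.3, -215.3, 42.6]
tcp_rot: [2.396, 1.571, 0.708]
ft_force: [0.4, -0.5, -1.0]
opening: 0.313
t: 3.6
eef_pos: [423.3, -216.0, 125.4]
tcp_rot: [1.085, 1.566, -0.602]
ft_force: [0.5, 0.1, -2.9]
opening: 0.31
t 3.65 pos [ 422.7 -215.6  123.6] jaw -6.7 f [ 0.4  0.2 -3.9] op 0.311 toolx [ 0.002 -0.002 -1.   ] j [-0.61  0.41  2.02  0.    0.71 -0.49]
```

View pics/w2.png

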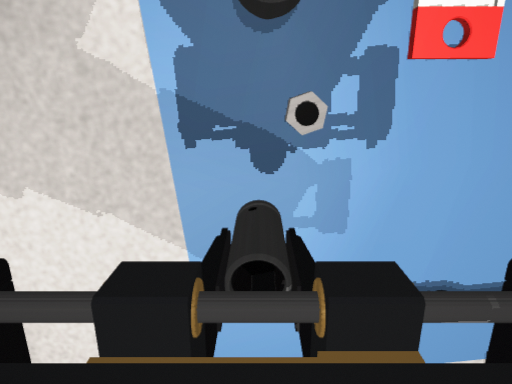

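```bash
python3 -m handwheel '[{"travel":[20,10,30],"roll":0},{"travel":[55,35,45],"roll":0},{"travel":[90,65,50],"roll":0},{"travel":[125,95,50],"roll":0},{"travel":[155,120,50],"roll":0},{"travel":[177,135,50],"roll":0},{"travel":[177,135,50],"roll":0},{"travel":[177,135,50],"roll":0}]' 1
python3 - <<'E'
from h import *
p=optics.camera_params('wrist'); np.save('pw3.npy',p,allow_pickle=True)
cv2.imwrite('pics/w3.png',optics.read_camera('wrist')[:,:,::-1])
E
python3 s.py
```

```text
t: 4.45
eef_pos: [598.6, -79.9, 170.5]
tcp_rot: [-1.652, 1.568, 2.945]
ft_force: [-0.6, -0.9, -2.7]
opening: 0.311
t 4.5 pos [598.3 -80.4 171. ] jaw -6.7 f [-0.8 -0.3 -2.9] op 0.309 toolx [-0.003  0.    -1.   ] j [-0.24  0.51  1.66 -0.    0.98 -0.13]
```

View pics/w3.png

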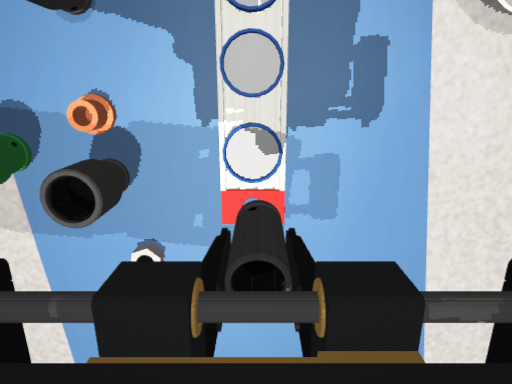

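```bash
python3 - <<'E'
from h import *
p=np.load('pw3.npy',allow_pickle=True).item();T=optics.camera_params('top')
for a,b,z in [((253,152.5),(278,161.3),16),((252,63),(238.2,156.3),16),((73.5,197),(287.3,232.3),80)]:
    print(at_z(p,*a,z).round(1),at_z(T,*b,z).round(1),tri((p,*a),(T,*b))[0].round(1))
E
```

```text
[596.5 -51.8  16. ] [594.  -53.3  16. ] [596.3 -53.7   7.6]
[605.2  27.6  16. ] [603.5  25.7  16. ] [604.9  26.8  12.1]
[452.6 -60.3  80. ] [448.2 -61.4  80. ] [448.7 -62.1  73.4]
```

```bash
python3 -m handwheel '[{"travel":[2,45,0],"roll":0},{"travel":[4,85,0],"roll":0},{"travel":[6,107,0],"roll":0},{"travel":[6,107,-40],"roll":0},{"travel":[6,107,-75],"roll":0},{"travel":[6,107,-98],"roll":0},{"travel":[6,107,-98],"roll":0},{"travel":[6,107,-98],"roll":0}]' 1
python3 - <<'E'
from h import *
p=optics.camera_params('wrist'); np.save('pw4.npy',p,allow_pickle=True)
cv2.imwrite('pics/w4.png',optics.read_camera('wrist')[:,:,::-1])
cv2.imwrite('pics/s4.png',optics.read_camera('scene')[:,:,::-1])
cv2.imwrite('pics/t4.png',optics.read_camera('top')[:,:,::-1])
crop('pics/s4.png','pics/s4c.png',240,140,380,250,5)
E
python3 s.py
```

```text
t: 5.3
eef_pos: [605.1, 25.9, 75.0]
tcp_rot: [-1.386, 1.57, -3.075]
ft_force: [0.7, 0.2, -2.3]
opening: 0.315
t 5.45 pos [605.9  26.3  76.2] jaw -6.7 f [-0.2 -0.1 -2.4] op 0.311 toolx [ 0.002 -0.    -1.   ] j [-0.07  0.63  1.74 -0.    0.77  0.05]
```

View pics/w4.png

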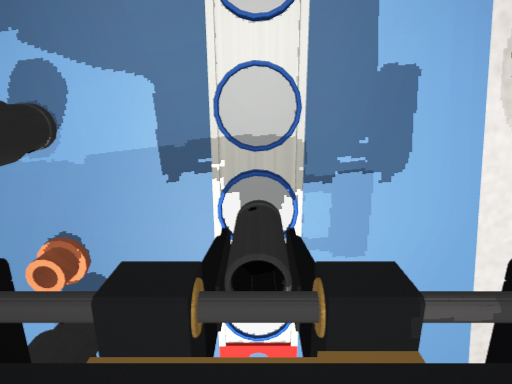

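View pics/s4c.png

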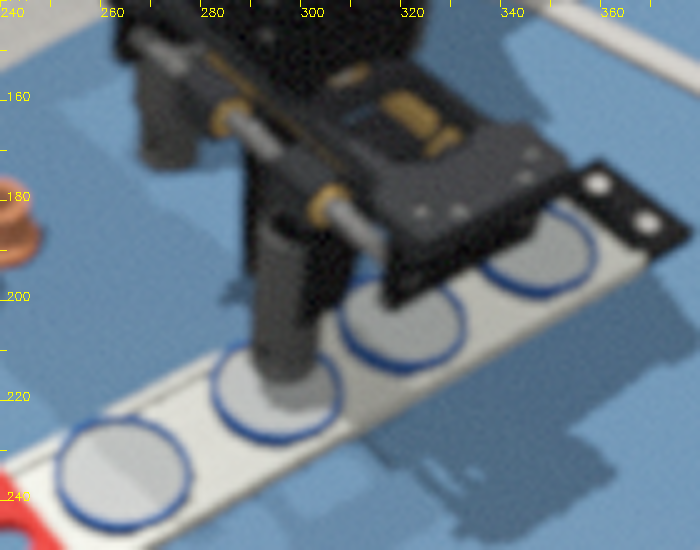

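```bash
python3 -m handwheel '[{"travel":[0,0,-8],"roll":0},{"travel":[0,0,-14],"roll":0},{"travel":[0,0,-17],"roll":0},{"travel":[0,0,-18],"roll":0},{"travel":[0,0,-18],"roll":0}]' 1
python3 -m handwheel '[{"travel":[0,0,-1],"roll":0},{"travel":[0,0,-2],"roll":0},{"travel":[0,0,-2],"roll":0}]' 1
python3 - <<'E'
from h import *
p=np.load('pw4.npy',allow_pickle=True).item();T=optics.camera_params('top')
print(at_z(p,258,106,16),at_z(T,202.3,152.3,16))
cv2.imwrite('pics/w5.png',optics.read_camera('wrist')[:,:,::-1])
cv2.imwrite('pics/s5.png',optics.read_camera('scene')[:,:,::-1])
crop('pics/s5.png','pics/s5c.png',240,140,380,250,5)
E
python3 s.py
```

```text
t: 5.95
eef_pos: [605.3, 26.7, 56.4]
tcp_rot: [-1.425, 1.571, -3.112]
ft_force: [0.7, -0.1, -2.9]
opening: 0.311
t: 6.25
eef_pos: [605.4, 26.7, 54.7]
tcp_rot: [1.563, 1.571, -0.124]
ft_force: [0.4, 0.6, -3.0]
opening: 0.311
[613.71775296  99.24237714  16.        ] [611.03590296  96.97253942  16.        ]
t 6.35 pos [605.3  26.7  54.7] jaw -6.7 f [ 0.2  1.1 -2.6] op 0.313 toolx [ 0. -0. -1.] j [-0.06  0.66  1.75 -0.    0.73  0.05]
```

View pics/s5c.png

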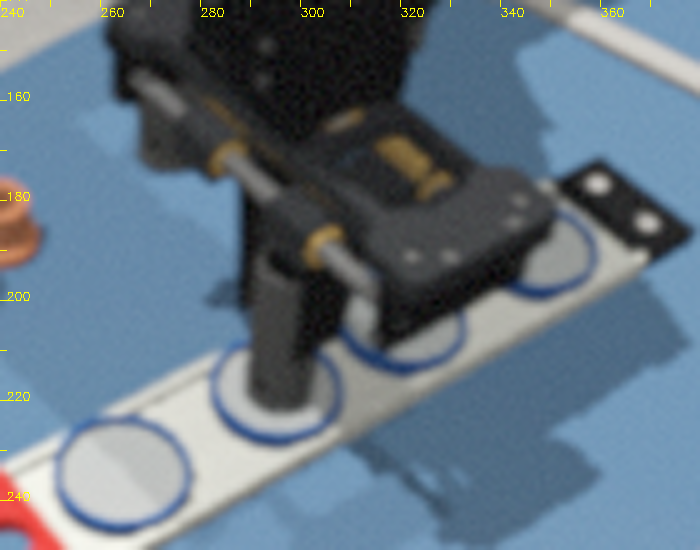

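View pics/w5.png

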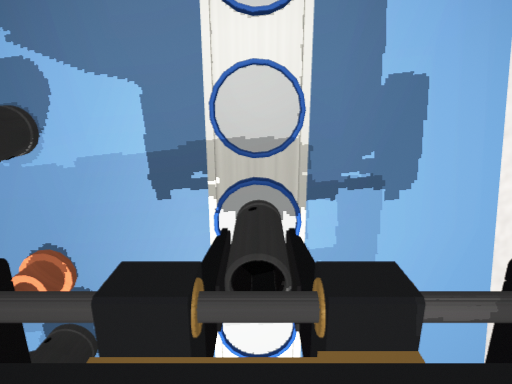

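```bash
python3 -m handwheel '[{"travel":[0,0,-0.5],"roll":0},{"travel":[0,0,-1],"roll":0},{"travel":[0,0,-1],"roll":0}]' 1; python3 -m handwheel '[{"travel":[0,0,-0.5],"roll":0},{"travel":[0,0,-0.5],"roll":0}]' 1
```

```text
t: 6.65
eef_pos: [605.4, 26.7, 54.6]
tcp_rot: [1.581, 1.57, -0.106]
ft_force: [-3.1, -0.4, 8.1]
opening: 0.311
t: 6.85
eef_pos: [605.6, 26.7, 54.5]
tcp_rot: [1.575, 1.57, -0.112]
ft_force: [-3.2, 1.0, 11.5]
opening: 0.311
```

```bash
python3 -m handwheel '[{"travel":[0,0,0.5],"roll":0},{"travel":[0,0,0.5],"roll":0},{"travel":[0,0,0.5],"roll":0},{"travel":[0,0,0.5],"roll":0},{"travel":[0,0,0.5],"roll":0},{"travel":[0,0,0.5],"roll":0},{"travel":[0,0,0.5],"roll":0},{"travel":[0,0,0.5],"roll":0}]' -1
python3 -m handwheel '[{"travel":[0,0,25],"roll":0},{"travel":[0,0,70],"roll":0},{"travel":[0,0,115],"roll":0},{"travel":[0,0,115],"roll":0},{"travel":[0,0,115],"roll":0}]'
python3 - <<'E'
from h import *
p=optics.camera_params('wrist'); np.save('pw6.npy',p,allow_pickle=True)
cv2.imwrite('pics/w6.png',optics.read_camera('wrist')[:,:,::-1])
E
python3 s.py
```

```text
t: 7.65
eef_pos: [605.3, 26.7, 53.6]
tcp_rot: [1.918, 1.571, 0.231]
ft_force: [-0.1, -0.4, 0.4]
opening: 0.929
t: 8.15
eef_pos: [605.4, 26.7, 169.4]
tcp_rot: [1.608, 1.569, -0.079]
ft_force: [-0.2, 0.7, -0.9]
opening: 1.001
t 8.2 pos [604.9  26.7 168.2] jaw -6.7 f [-0.2 -0.2 -0.6] op 0.999 toolx [-0. -0. -1.] j [-0.06  0.51  1.66 -0.    0.97  0.05]
```

View pics/w6.png

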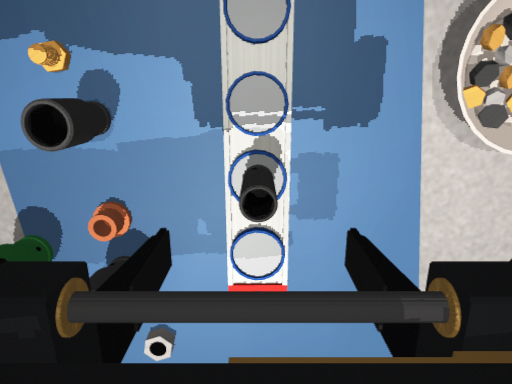

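```bash
python3 - <<'E'
from h import *
p=np.load('pw6.npy',allow_pickle=True).item();T=optics.camera_params('top')
for n,a,b,z in [('c1',(257,8),(162,147),16),('c2',(257,103.3),(202.3,152.3),16),('c3',(258,178),(238.2,156.3),16),('c4',(258,252.5),(278,161.3),16),('s21',(259,202),None,92),('s27',(48,124.5),(194,228.7),80)]:
    print(n,at_z(p,*a,z).round(1), b and (at_z(T,*b,z).round(1),tri((p,*a),(T,*b))[0].round(1)))
E
```

```text
c1 [622.5 176.8  16. ] (array([621.2, 176.9,  16. ]), array([622.6, 177.8,  11.7]))
c2 [613.3  99.2  16. ] (array([611.,  97.,  16.]), array([613.5,  98.5,   7.4]))
c3 [606.   29.5  16. ] (array([603.5,  25.7,  16. ]), array([606.2,  26.4,   5.6]))
c4 [596.8 -49.3  16. ] (array([594. , -53.3,  16. ]), array([596.5, -54.1,   6.6]))
s21 [606.6  29.2  92. ] None
s27 [457.3 104.   80. ] (array([453.7,  99.8,  80. ]), array([453.9, 102.3,  73.7]))
```

```bash
python3 -m handwheel '[{"travel":[-40,20,0],"roll":0},{"travel":[-80,40,0],"roll":0},{"travel":[-120,58,0],"roll":0},{"travel":[-150,74,-5],"roll":0},{"travel":[-150,74,-40],"roll":0},{"travel":[-150,74,-60],"roll":0},{"travel":[-150,74,-60],"roll":0}]'
python3 - <<'E'
from h import *
p=optics.camera_params('wrist'); np.save('pw7.npy',p,allow_pickle=True)
cv2.imwrite('pics/w7.png',optics.read_camera('wrist')[:,:,::-1])
E
python3 s.py
```

```text
t: 8.9
eef_pos: [453.4, 100.6, 105.8]
tcp_rot: [-1.373, 1.565, -3.06]
ft_force: [0.1, -0.3, 0.0]
opening: 1.001
t 8.95 pos [454.3 100.6 107.2] jaw -6.7 f [ 0.2  0.1 -0.1] op 0.999 toolx [-0.004 -0.    -1.   ] j [ 0.08  0.43  2.05 -0.    0.66  0.19]
```

View pics/w7.png

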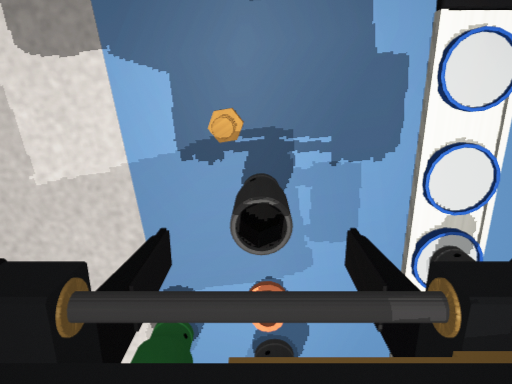

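```bash
python3 - <<'E'
from h import *
p=np.load('pw7.npy',allow_pickle=True).item()
print(at_z(p,261.5,225,80))
E
python3 -m handwheel '[{"travel":[1,1,-30],"roll":0},{"travel":[1,1,-55],"roll":0},{"travel":[1,1,-66],"roll":0},{"travel":[1,1,-66],"roll":0},{"travel":[1,1,-66],"roll":0}]'
python3 -m handwheel '[{"travel":[0,0,0],"roll":0},{"travel":[0,0,0],"roll":0},{"travel":[0,0,0],"roll":0},{"travel":[0,0,0],"roll":0},{"travel":[0,0,0],"roll":0},{"travel":[0,0,0],"roll":0},{"travel":[0,0,0],"roll":0},{"travel":[0,0,0],"roll":0}]' 1
python3 -m handwheel '[{"travel":[0,0,0],"roll":0},{"travel":[0,0,0],"roll":0},{"travel":[0,0,0],"roll":0}]' 1
python3 s.py
```

```text
[455.83860913 104.74482091  80.        ]
t: 9.45
eef_pos: [456.7, 101.7, 43.4]
tcp_rot: [1.738, 1.57, 0.05]
ft_force: [0.8, -0.2, -0.4]
opening: 0.999
t: 10.25
eef_pos: [456.2, 101.7, 42.6]
tcp_rot: [-1.353, 1.571, -3.04]
ft_force: [-0.7, 1.1, 0.4]
opening: 0.406
t: 10.55
eef_pos: [456.2, 101.7, 42.6]
tcp_rot: [-1.203, 1.571, -2.891]
ft_force: [-0.2, 0.6, -0.5]
opening: 0.408
t 10.55 pos [456.2 101.7  42.6] jaw -6.7 f [-0.2  0.6 -0.5] op 0.408 toolx [-0. -0. -1.] j [ 0.08  0.55  2.1  -0.    0.49  0.19]
```

```bash
python3 -m handwheel '[{"travel":[0,0,30],"roll":0},{"travel":[0,0,65],"roll":0},{"travel":[15,0,95],"roll":0},{"travel":[55,-2,100],"roll":0},{"travel":[95,-4,100],"roll":0},{"travel":[130,-5,100],"roll":0},{"travel":[156,-5,95],"roll":0},{"travel":[156,-5,80],"roll":0}]' 1
python3 -m handwheel '[{"travel":[0,0,-25],"roll":0},{"travel":[0,0,-45],"roll":0},{"travel":[0,0,-50],"roll":0},{"travel":[0,0,-50],"roll":0}]' 1
python3 - <<'E'
from h import *
cv2.imwrite('pics/w8.png',optics.read_camera('wrist')[:,:,::-1])
cv2.imwrite('pics/s8.png',optics.read_camera('scene')[:,:,::-1])
crop('pics/s8.png','pics/s8c.png',240,120,380,240,5)
E
python3 s.py
```

```text
t: 11.35
eef_pos: [615.5, 96.4, 122.8]
tcp_rot: [1.717, 1.567, 0.029]
ft_force: [-0.6, -0.6, -2.2]
opening: 0.408
t: 11.75
eef_pos: [612.0, 96.6, 72.0]
tcp_rot: [-1.387, 1.569, -3.075]
ft_force: [0.2, -0.2, -2.2]
opening: 0.409
t 11.85 pos [612.7  96.7  73.5] jaw -6.7 f [ 0.4  0.2 -2.3] op 0.409 toolx [ 0.001  0.    -1.   ] j [ 0.05  0.65  1.7  -0.    0.79  0.17]
```

View pics/w8.png

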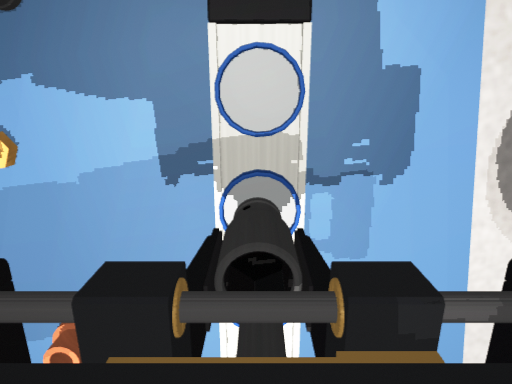

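View pics/s8c.png

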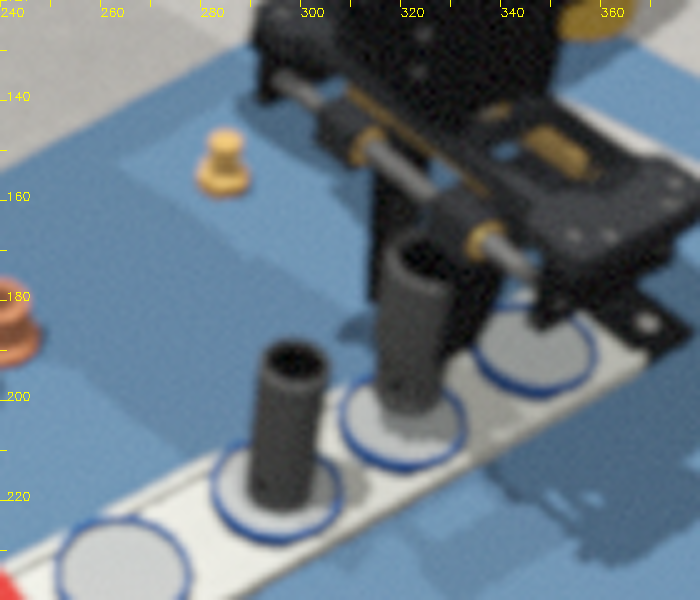

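```bash
python3 -m handwheel '[{"travel":[0,0,-8],"roll":0},{"travel":[0,0,-14],"roll":0},{"travel":[0,0,-16.5],"roll":0},{"travel":[0,0,-16.5],"roll":0},{"travel":[0,0,-16.5],"roll":0}]' 1
python3 -m handwheel '[{"travel":[0,0,-0.5],"roll":0},{"travel":[0,0,-1],"roll":0},{"travel":[0,0,-1],"roll":0}]' 1
python3 -m handwheel '[{"travel":[0,0,-0.5],"roll":0},{"travel":[0,0,-1],"roll":0},{"travel":[0,0,-1],"roll":0}]' 1
```

```text
t: 12.35
eef_pos: [612.3, 96.7, 56.2]
tcp_rot: [1.675, 1.571, -0.012]
ft_force: [1.2, -0.7, -2.9]
opening: 0.404
t: 12.65
eef_pos: [612.3, 96.7, 55.2]
tcp_rot: [1.68, 1.571, -0.007]
ft_force: [-0.3, 0.1, -2.4]
opening: 0.409
t: 12.95
eef_pos: [612.4, 96.7, 54.6]
tcp_rot: [1.67, 1.57, -0.017]
ft_force: [-1.7, 0.1, 4.1]
opening: 0.41
```

```bash
python3 -m handwheel '[{"travel":[0,0,0],"roll":0},{"travel":[0,0,0],"roll":0},{"travel":[0,0,0],"roll":0},{"travel":[0,0,0],"roll":0},{"travel":[0,0,0],"roll":0},{"travel":[0,0,0],"roll":0},{"travel":[0,0,0],"roll":0},{"travel":[0,0,0],"roll":0}]' -1
python3 -m handwheel '[{"travel":[0,0,25],"roll":0},{"travel":[0,0,70],"roll":0},{"travel":[0,0,115],"roll":0},{"travel":[0,0,115],"roll":0},{"travel":[0,0,115],"roll":0}]'
python3 - <<'E'
from h import *
p=optics.camera_params('wrist')
cv2.imwrite('pics/w9.png',optics.read_camera('wrist')[:,:,::-1])
T=optics.camera_params('top'); print('green',at_z(T,268.5,287,80))
E
python3 s.py
```

```text
t: 13.75
eef_pos: [612.3, 96.7, 54.1]
tcp_rot: [1.584, 1.571, -0.103]
ft_force: [0.2, -0.6, -0.6]
opening: 0.985
t: 14.25
eef_pos: [612.4, 96.7, 170.0]
tcp_rot: [1.711, 1.569, 0.024]
ft_force: [-0.7, 0.1, -0.0]
opening: 1.002
green [356.10205277 -28.20336784  80.        ]
t 14.3 pos [611.9  96.7 168.7] jaw -6.7 f [-0.4 -0.6 -1.2] op 0.999 toolx [-0. -0. -1.] j [ 0.05  0.53  1.62 -0.    0.99  0.17]
```

View pics/w9.png

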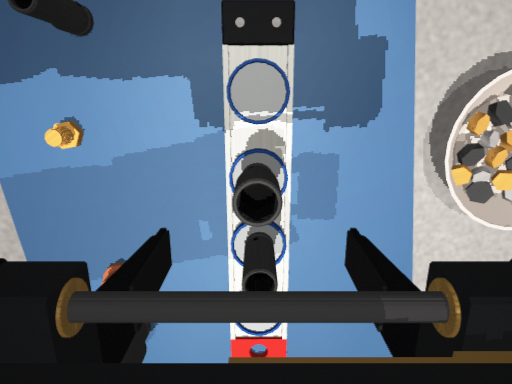

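```bash
python3 - <<'E'
from h import *
E
python3 -m handwheel '[{"travel":[-30,-30,0],"roll":0},{"travel":[-62,-60,0],"roll":0},{"travel":[-95,-92,0],"roll":0},{"travel":[-128,-124,0],"roll":0},{"travel":[-155,-150,0],"roll":0},{"travel":[-163,-158,-20],"roll":0},{"travel":[-163,-158,-50],"roll":0},{"travel":[-163,-158,-50],"roll":0}]' -0.6
python3 - <<'E'
from h import *
p=optics.camera_params('wrist'); np.save('pw10.npy',p,allow_pickle=True)
cv2.imwrite('pics/w10.png',optics.read_camera('wrist')[:,:,::-1])
E
python3 s.py
```

```text
t: 15.1
eef_pos: [447.1, -61.2, 116.0]
tcp_rot: [-1.737, 1.564, 2.857]
ft_force: [-0.1, 0.4, 1.0]
opening: 0.8
t 15.15 pos [448.2 -61.1 117.6] jaw -6.7 f [ 1.1 -0.6 -0.2] op 0.804 toolx [-0.005  0.001 -1.   ] j [-0.28  0.4   2.07  0.    0.68 -0.16]
```

View pics/w10.png

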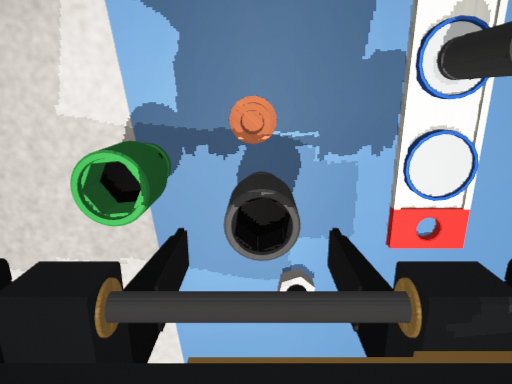

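```bash
python3 - <<'E'
from h import *
p=np.load('pw10.npy',allow_pickle=True).item()
print(at_z(p,262,222,80))
E
python3 -m handwheel '[{"travel":[2,0,-25],"roll":0},{"travel":[2,0,-50],"roll":0},{"travel":[2,0,-68],"roll":0},{"travel":[2,0,-76],"roll":0},{"travel":[2,0,-76],"roll":0},{"travel":[2,0,-76],"roll":0}]'
python3 -m handwheel '[{"travel":[0,0,0],"roll":0},{"travel":[0,0,0],"roll":0},{"travel":[0,0,0],"roll":0},{"travel":[0,0,0],"roll":0},{"travel":[0,0,0],"roll":0},{"travel":[0,0,0],"roll":0},{"travel":[0,0,0],"roll":0}]' 1
python3 s.py
```

```text
[449.67099492 -59.00383011  80.        ]
t: 15.75
eef_pos: [451.7, -61.3, 43.9]
tcp_rot: [1.427, 1.57, -0.26]
ft_force: [-0.9, -0.4, -0.4]
opening: 0.799
t: 16.45
eef_pos: [450.9, -61.2, 43.3]
tcp_rot: [-1.667, 1.57, 2.929]
ft_force: [-3.1, -0.5, 5.9]
opening: 0.532
t 16.45 pos [450.9 -61.2  43.3] jaw -6.7 f [-3.1 -0.5  5.9] op 0.532 toolx [-0.001  0.    -1.   ] j [-0.28  0.54  2.13 -0.    0.48 -0.16]
```

```bash
python3 - <<'E'
from h import *
p=np.load('pw6.npy',allow_pickle=True).item(); q=at_z(p,259.5,91,16); print(q+[7,70,0]-np.array([1.6,2.5,0]))
E
python3 -m handwheel '[{"travel":[0,0,25],"roll":0},{"travel":[0,0,70],"roll":0},{"travel":[0,0,110],"roll":0},{"travel":[10,40,120],"roll":0},{"travel":[25,85,120],"roll":0},{"travel":[40,130,120],"roll":0},{"travel":[55,175,120],"roll":0},{"travel":[70,215,120],"roll":0}]' 1
python3 s.py
```

```text
[622.20065206 177.14283153  16.        ]
t: 17.25
eef_pos: [521.3, 155.9, 162.7]
tcp_rot: [-1.366, 1.57, -3.052]
ft_force: [0.5, -0.7, -5.2]
opening: 0.527
t 17.25 pos [521.3 155.9 162.7] jaw -6.7 f [ 0.5 -0.7 -5.2] op 0.527 toolx [-0.001 -0.    -1.   ] j [0.17 0.44 1.82 0.   0.89 0.29]
```

```bash
python3 -m handwheel '[{"travel":[40,10,0],"roll":0},{"travel":[80,18,0],"roll":0},{"travel":[100,21,0],"roll":0},{"travel":[100,21,-30],"roll":0},{"travel":[100,21,-65],"roll":0},{"travel":[100,21,-90],"roll":0},{"travel":[100,21,-90],"roll":0},{"travel":[100,21,-90],"roll":0}]' 1
python3 - <<'E'
from h import *
cv2.imwrite('pics/w11.png',optics.read_camera('wrist')[:,:,::-1])
cv2.imwrite('pics/s11.png',optics.read_camera('scene')[:,:,::-1])
crop('pics/s11.png','pics/s11c.png',260,100,400,220,5)
E
python3 s.py
```

```text
t: 18.05
eef_pos: [621.3, 174.7, 73.1]
tcp_rot: [-1.276, 1.57, -2.963]
ft_force: [-0.3, 0.0, -5.3]
opening: 0.522
t 18.15 pos [622.  174.8  74.6] jaw -6.7 f [-0.8 -0.4 -4.8] op 0.524 toolx [ 0.002  0.    -1.   ] j [ 0.17  0.68  1.63 -0.    0.83  0.29]
```

View pics/w11.png

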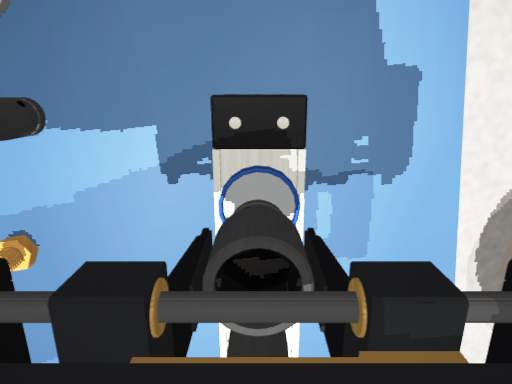

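View pics/s11c.png

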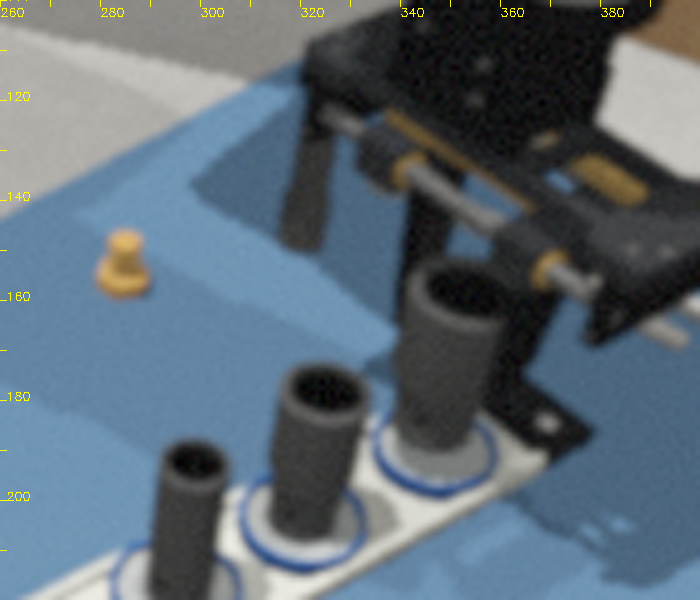

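```bash
python3 - <<'E'
from h import *
p=optics.camera_params('wrist'); t=np.array([622,174.8]); u=np.array([.117,.993])
for z in (31,):
  print(proj(p,[*(t+19*u),z]),proj(p,[*(t+16*u),z]))
for c in [(622,174.8),(622,176.5),(622,178.5)]:
  c=np.array(c);print(proj(p,[*(c+29*u),16]),proj(p,[*(c+26*u),16]))
E
```

```text
[257.88723191 193.98494744] [257.88581563 198.39602147]
[257.85217377 173.78379132] [257.85095379 178.05105462]
[257.56136517 171.36836411] [257.56119561 175.65307477]
[257.21770973 168.5139964 ] [257.21878702 172.81937074]
```

```bash
python3 -c "
from h import *
crop('pics/w11.png','pics/w11c.png',200,150,320,250,6)
crop('pics/w8.png','pics/w8c.png',200,150,320,250,6)"
```

View pics/w11c.png

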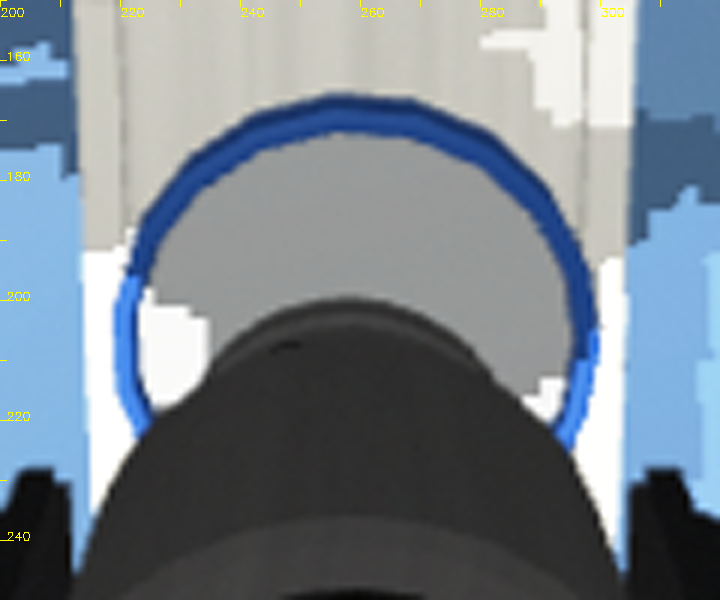

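View pics/w8c.png

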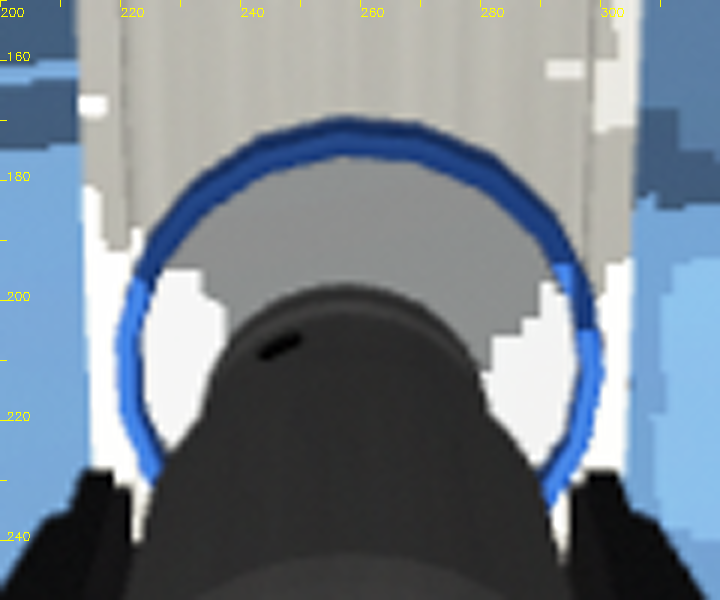

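```bash
python3 - <<'E'
from h import *
p=optics.camera_params('wrist'); t=np.array([622,174.8]); u=np.array([.117,.993]);v=np.array([.993,-.117])
for o in (0,-2,-4):
  c=t+o*u
  print(o,'foot far',proj(p,[*(c+19*u),31.5])[1],'with chamfer',proj(p,[*(c+17*u),31.5])[1],'mouth far',proj(p,[*(c+25*u),111.5])[1],'near',proj(p,[*(c-25*u),111.5])[1],'L/R',proj(p,[*(c-25*v),111.5])[0],proj(p,[*(c+25*v),111.5])[0])
E
python3 -c "
from h import *
crop('pics/w11.png','pics/w11d.png',190,220,330,350,5)"
```

```text
0 foot far 194.20173684909872 with chamfer 197.15196965020448 mouth far 234.21007460676432 near 334.65624488098547 L/R 201.43064718333915 314.9467501573644
-2 foot far 197.1519696502045 with chamfer 200.08724119809 mouth far 238.6062252493078 near 338.3008679601876 L/R 201.64044265584857 314.73202340623646
-4 foot far 200.08724119809006 with chamfer 203.0076650124235 mouth far 242.96801707409833 near 341.919541103739 L/R 201.84867439552957 314.5188963090056
```

View pics/w11d.png

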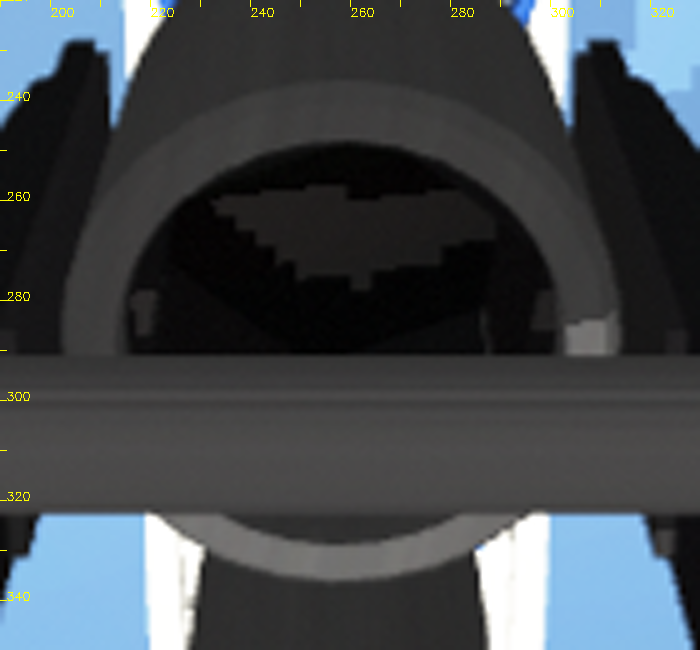

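```bash
python3 -m handwheel '[{"travel":[0,2,0],"roll":0},{"travel":[0.5,4,0],"roll":0},{"travel":[0.5,4,-8],"roll":0},{"travel":[0.5,4,-14],"roll":0},{"travel":[0.5,4,-16],"roll":0},{"travel":[0.5,4,-16],"roll":0},{"travel":[0.5,4,-16],"roll":0}]' 1
python3 -m handwheel '[{"travel":[0,0,-0.5],"roll":0},{"travel":[0,0,-1],"roll":0},{"travel":[0,0,-1],"roll":0}]' 1
python3 - <<'E'
from h import *
cv2.imwrite('pics/w12.png',optics.read_camera('wrist')[:,:,::-1])
crop('pics/w12.png','pics/w12c.png',190,150,330,350,3)
E
python3 s.py
```

```text
t: 18.85
eef_pos: [621.8, 178.6, 57.1]
tcp_rot: [-0.744, 1.571, -2.432]
ft_force: [-0.6, 0.1, -4.5]
opening: 0.519
t: 19.15
eef_pos: [621.8, 178.7, 56.2]
tcp_rot: [1.617, 1.571, -0.071]
ft_force: [0.4, -0.2, -4.0]
opening: 0.524
t 19.2 pos [621.8 178.7  56.2] jaw -6.7 f [-0.3 -0.4 -4.6] op 0.521 toolx [ 0.  0. -1.] j [ 0.18  0.7   1.64 -0.    0.8   0.29]
```

View pics/w12c.png

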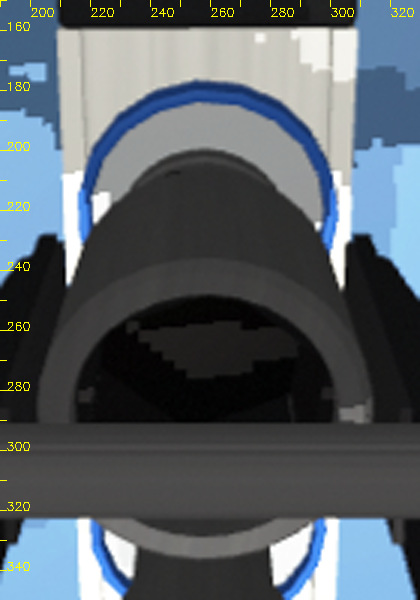

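```bash
python3 -m handwheel '[{"travel":[0,0,-0.5],"roll":0},{"travel":[0,0,-1],"roll":0},{"travel":[0,0,-1],"roll":0}]' 1
python3 -m handwheel '[{"travel":[0,0,-0.5],"roll":0},{"travel":[0,0,-0.5],"roll":0}]' 1
python3 -m handwheel '[{"travel":[0,0,-0.5],"roll":0},{"travel":[0,0,-0.5],"roll":0}]' 1
```

```text
t: 19.5
eef_pos: [621.9, 178.7, 55.5]
tcp_rot: [1.682, 1.57, -0.006]
ft_force: [-1.1, 0.0, -0.6]
opening: 0.52
t: 19.7
eef_pos: [621.9, 178.7, 55.4]
tcp_rot: [1.657, 1.57, -0.03]
ft_force: [-2.7, -0.5, 5.1]
opening: 0.517
t: 19.9
eef_pos: [621.9, 178.6, 55.4]
tcp_rot: [1.694, 1.57, 0.006]
ft_force: [-3.5, -0.7, 9.0]
opening: 0.518
```

```bash
python3 -m handwheel '[{"travel":[0,0,0.5],"roll":0},{"travel":[0,0,0.5],"roll":0},{"travel":[0,0,0.5],"roll":0},{"travel":[0,0,0.5],"roll":0},{"travel":[0,0,0.5],"roll":0},{"travel":[0,0,0.5],"roll":0},{"travel":[0,0,0.5],"roll":0},{"travel":[0,0,0.5],"roll":0}]' -1
python3 -m handwheel '[{"travel":[0,0,25],"roll":0},{"travel":[0,0,70],"roll":0},{"travel":[0,0,115],"roll":0},{"travel":[-40,20,115],"roll":0},{"travel":[-80,40,115],"roll":0},{"travel":[-120,60,115],"roll":0},{"travel":[-152,80,110],"roll":0},{"travel":[-152,80,80],"roll":0}]'
python3 -m handwheel '[{"travel":[0,0,-20],"roll":0},{"travel":[0,0,-20],"roll":0},{"travel":[0,0,-20],"roll":0}]'
python3 - <<'E'
from h import *
p=optics.camera_params('wrist'); np.save('pw13.npy',p,allow_pickle=True)
cv2.imwrite('pics/w13.png',optics.read_camera('wrist')[:,:,::-1])
E
python3 s.py
```

```text
t: 20.7
eef_pos: [621.8, 178.7, 54.7]
tcp_rot: [1.514, 1.571, -0.173]
ft_force: [-0.2, -0.5, -0.5]
opening: 0.999
t: 21.5
eef_pos: [467.7, 260.9, 137.1]
tcp_rot: [2.14, 1.566, 0.456]
ft_force: [1.1, -0.8, -0.4]
opening: 0.997
t: 21.8
eef_pos: [470.1, 258.7, 115.0]
tcp_rot: [-0.888, 1.571, -2.575]
ft_force: [0.7, -1.4, 0.4]
opening: 1.001
t 21.85 pos [470.3 258.7 115.5] jaw -6.7 f [ 0.8 -0.5  0.3] op 1.004 toolx [ 0.001  0.    -1.   ] j [ 0.38  0.49  1.88 -0.    0.77  0.5 ]
```

View pics/w13.png

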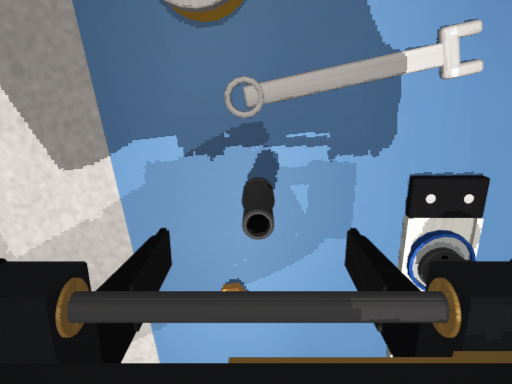

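```bash
python3 - <<'E'
from h import *
p=np.load('pw13.npy',allow_pickle=True).item()
print(at_z(p,258,223.5,80), proj(p,[470.3,258.7,80]))
E
python3 -m handwheel '[{"travel":[0,1,-25],"roll":0},{"travel":[0,1,-50],"roll":0},{"travel":[0,1,-65],"roll":0},{"travel":[0,1,-71],"roll":0},{"travel":[0,1,-71],"roll":0},{"travel":[0,1,-71],"roll":0}]'
python3 -m handwheel '[{"travel":[0,0,0],"roll":0},{"travel":[0,0,0],"roll":0},{"travel":[0,0,0],"roll":0},{"travel":[0,0,0],"roll":0},{"travel":[0,0,0],"roll":0},{"travel":[0,0,0],"roll":0},{"travel":[0,0,0],"roll":0},{"travel":[0,0,0],"roll":0}]' 1
python3 -m handwheel '[{"travel":[0,0,0],"roll":0},{"travel":[0,0,0],"roll":0},{"travel":[0,0,0],"roll":0},{"travel":[0,0,0],"roll":0},{"travel":[0,0,0],"roll":0},{"travel":[0,0,0],"roll":0}]' 1
python3 s.py
```

```text
[470.19200248 260.46669168  80.        ] [258.48856639 226.03829609]
t: 22.45
eef_pos: [470.4, 259.8, 44.7]
tcp_rot: [2.033, 1.569, 0.346]
ft_force: [0.2, 1.1, 0.1]
opening: 1.002
t: 23.25
eef_pos: [469.8, 259.7, 43.6]
tcp_rot: [0.292, 1.571, -1.395]
ft_force: [-0.7, 0.2, 0.1]
opening: 0.382
t: 23.85
eef_pos: [469.8, 259.7, 43.6]
tcp_rot: [1.053, 1.571, -0.634]
ft_force: [0.7, -0.2, -0.9]
opening: 0.216
t 23.85 pos [469.8 259.7  43.6] jaw -6.7 f [ 0.7 -0.2 -0.9] op 0.216 toolx [ 0. -0. -1.] j [ 0.38  0.61  1.93 -0.    0.6   0.5 ]
```

```bash
python3 -m handwheel '[{"travel":[0,0,30],"roll":0},{"travel":[0,0,75],"roll":0},{"travel":[0,0,120],"roll":0},{"travel":[15,-40,125],"roll":0},{"travel":[30,-85,125],"roll":0},{"travel":[50,-130,125],"roll":0},{"travel":[65,-175,125],"roll":0},{"travel":[80,-220,125],"roll":0}]' 1
python3 -m handwheel '[{"travel":[15,-45,0],"roll":0},{"travel":[30,-80,0],"roll":0},{"travel":[46,-92,0],"roll":0},{"travel":[46,-92,-30],"roll":0},{"travel":[46,-92,-65],"roll":0},{"travel":[46,-92,-92],"roll":0},{"travel":[46,-92,-94],"roll":0},{"travel":[46,-92,-94],"roll":0}]' 1
python3 - <<'E'
from h import *
p=optics.camera_params('wrist'); np.save('pw14.npy',p,allow_pickle=True)
cv2.imwrite('pics/w14.png',optics.read_camera('wrist')[:,:,::-1])
cv2.imwrite('pics/s14.png',optics.read_camera('scene')[:,:,::-1])
crop('pics/s14.png','pics/s14c.png',220,140,360,260,5)
E
python3 s.py
```

```text
t: 24.65
eef_pos: [550.1, 37.8, 168.7]
tcp_rot: [1.613, 1.571, -0.074]
ft_force: [0.8, 0.6, -1.7]
opening: 0.214
t: 25.45
eef_pos: [595.8, -52.3, 74.7]
tcp_rot: [-1.64, 1.57, 2.956]
ft_force: [0.6, -0.3, -1.6]
opening: 0.218
t 25.55 pos [596.5 -52.4  76.1] jaw -6.7 f [ 0.1  0.  -1.3] op 0.215 toolx [ 0.002 -0.    -1.   ] j [-0.2   0.62  1.76 -0.    0.76 -0.08]
```

View pics/w14.png

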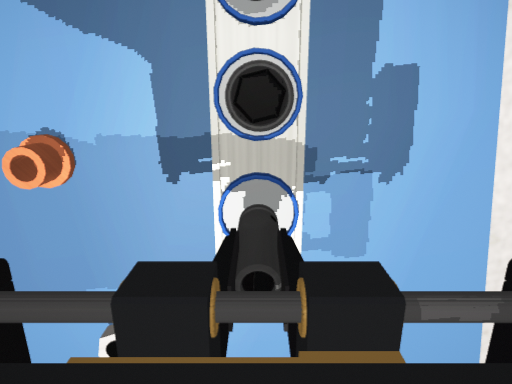

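View pics/s14c.png

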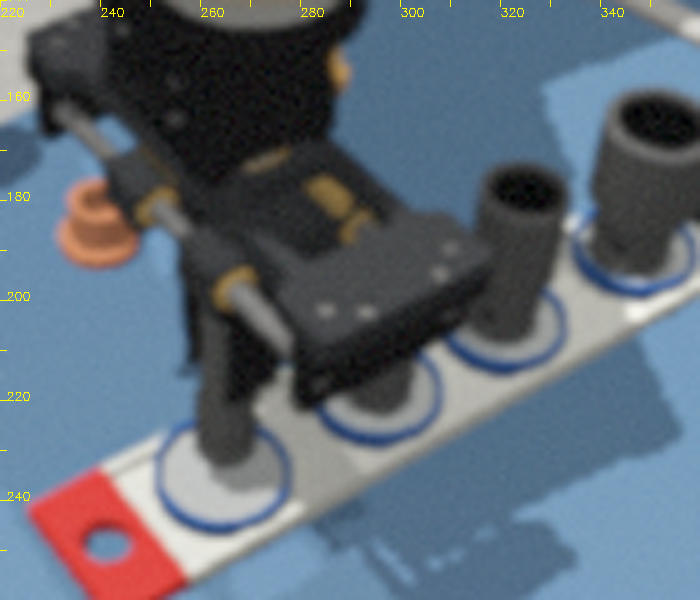

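```bash
python3 -m handwheel '[{"travel":[0,0,-8],"roll":0},{"travel":[0,0,-14],"roll":0},{"travel":[0,0,-17],"roll":0},{"travel":[0,0,-17],"roll":0},{"travel":[0,0,-17],"roll":0}]' 1
python3 -m handwheel '[{"travel":[0,0,-0.5],"roll":0},{"travel":[0,0,-1],"roll":0},{"travel":[0,0,-1],"roll":0}]' 1
python3 -m handwheel '[{"travel":[0,0,-0.5],"roll":0},{"travel":[0,0,-1],"roll":0},{"travel":[0,0,-1],"roll":0}]' 1
python3 -m handwheel '[{"travel":[0,0,-0.5],"roll":0},{"travel":[0,0,-0.5],"roll":0}]' 1
```

```text
t: 26.05
eef_pos: [595.8, -52.3, 57.7]
tcp_rot: [1.069, 1.571, -0.618]
ft_force: [-0.2, -0.9, -1.3]
opening: 0.216
t: 26.35
eef_pos: [595.8, -52.3, 56.7]
tcp_rot: [1.46, 1.571, -0.227]
ft_force: [0.3, -1.1, -1.7]
opening: 0.213
t: 26.65
eef_pos: [595.8, -52.3, 55.7]
tcp_rot: [1.225, 1.571, -0.462]
ft_force: [0.3, -0.4, -1.2]
opening: 0.22
t: 26.85
eef_pos: [595.9, -52.3, 55.6]
tcp_rot: [1.432, 1.57, -0.255]
ft_force: [-1.2, 0.3, 5.1]
opening: 0.219
```

Contact felt; I'll release, rise, and check.

```bash
python3 -m handwheel '[{"travel":[0,0,0],"roll":0},{"travel":[0,0,0],"roll":0},{"travel":[0,0,0],"roll":0},{"travel":[0,0,0],"roll":0},{"travel":[0,0,0],"roll":0},{"travel":[0,0,0],"roll":0},{"travel":[0,0,0],"roll":0},{"travel":[0,0,0],"roll":0}]' -1
python3 -m handwheel '[{"travel":[0,0,0],"roll":0},{"travel":[0,0,25],"roll":0},{"travel":[0,0,70],"roll":0},{"travel":[0,0,115],"roll":0},{"travel":[-20,-40,120],"roll":0},{"travel":[-40,-80,120],"roll":0},{"travel":[-60,-120,120],"roll":0},{"travel":[-80,-160,120],"roll":0}]'
python3 -m handwheel '[{"travel":[0,0,0],"roll":0},{"travel":[0,0,0],"roll":0},{"travel":[0,0,0],"roll":0}]'
python3 - <<'E'
from h import *
for n in ('scene','top','wrist'): cv2.imwrite(f'pics/{n}15.png',optics.read_camera(n)[:,:,::-1])
crop('pics/scene15.png','pics/s15c.png',220,130,380,270,4)
crop('pics/top15.png','pics/t15c.png',115,110,325,200,3)
E
python3 s.py
```

```text
t: 27.65
eef_pos: [595.8, -52.3, 55.2]
tcp_rot: [1.849, 1.571, 0.161]
ft_force: [-0.5, 0.5, 0.2]
opening: 0.832
t: 28.45
eef_pos: [514.9, -213.6, 175.4]
tcp_rot: [1.241, 1.57, -0.446]
ft_force: [0.0, -0.2, 0.3]
opening: 0.998
t: 28.75
eef_pos: [516.1, -211.7, 175.2]
tcp_rot: [2.141, 1.571, 0.454]
ft_force: [0.2, -0.2, 0.2]
opening: 1.0
t 28.9 pos [ 516.3 -211.3  175.1] jaw -6.6 f [-1.   0.1  0.7] op 1.001 toolx [ 0.  0. -1.] j [-0.51  0.44  1.77  0.    0.93 -0.39]
```

View pics/s15c.png

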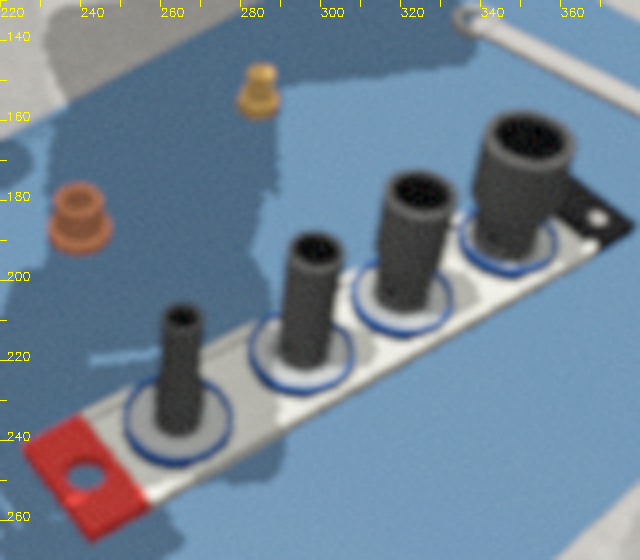

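View pics/t15c.png

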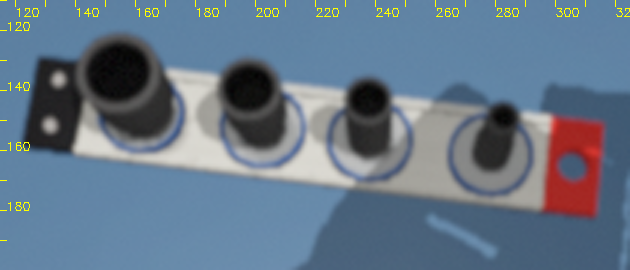

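View pics/wrist15.png

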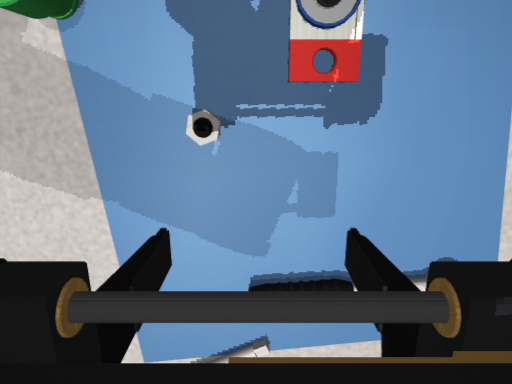

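All four stand upright inside their cups in both views, in order from the red tab, and the gripper is clear.

```bash
python3 -c "
from cell import job
print(job.job_done())"
```

```text
the job is handed in; nothing more can be done
None
```

All four sockets are back on the rail, upright and in size order from the red tab: 13 mm in cup_4, 21 mm in cup_3, 27 mm in cup_2 and 34 mm in cup_1. I lowered each one until the wrist force showed it touching the cup floor (at most about 12 N), then let go. I handed the job in at about 29 s, and did not touch the green look-alike.

**Last checks:** The final scene and top pictures show every socket standing inside its cup's rim. The gripper was open and clear of everything. After each release the force read about zero.

**Checks that disagreed:**
- **Scene camera:** it read about 3–7 mm off from the top and wrist cameras. My first top-and-scene estimates of height came out 4–7 mm low, so I positioned from the top and wrist cameras instead.
- **34 mm socket:** its hover picture showed it about 4 mm short of the cup centre along the rail, so I moved it 4 mm before setting it down.

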